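Rehang the lift-off door on the full cap bin

ROBOT

A 7-joint arm with a two-finger parallel gripper is mounted at the origin on the work surface; the furniture and walls round the work are solid. World frame = base frame: x ahead of the robot, y to its left, z up, the work surface at z = 0. Lengths are in m, angles in rad, forces in N, time in s.
With the tool pointing down it reaches from about 0.4 to 0.75 m from the base axis. Payload 19.5 kg.
Tool frame: the origin (TCP) lies on the centre line of the jaws, within the pads' length; the fingertips stand 25 mm ahead of it and the grasp point (between the pads) lies 6 mm ahead of it (arm.tips_ahead is the distance from the TCP to the fingertips, in m); z points along the fingers, y is the line along which they close (so a half turn about z gives the same grasp; the last joint's range is limited). The gripper opens to 85 mm and grips with 20 to 120 N. Pads are 22 mm wide; open, the fingers measure 114 mm over their backs; the gripper's body (76 mm by 85 mm) begins 54 mm behind the grasp point. The pads swing forward as they close: fully open they stand 13 mm farther back than shut.
Start: joints at [1.069, 0.707, -0.028, 1.485, 0.022, 0.951, -0.075], TCP at [0.255, -0.515, 0.256] pointing down, gripper open.
Joint ranges: [-2.71, 2.71], [-0.32, 2.16], [-1.57, 1.52], [0, 2.45], [-1.46, 4.6], [0, 2.02], [-2.83, 2.83]. Speed limits (rad/s): [1.89, 1.89, 2.57, 2.57, 3.01, 3.01, 3.01].

INTERFACE

Orientations are given as a rotation vector (axis times angle).
In Python, from station import arm gives the robot as it stands. Calls block until the motion is done:
- arm.move_pose(position, orientation): joint-space move of the TCP to a pose.
- arm.move_l(position, ori=None, v=0.15): straight line of the TCP; ori=None keeps the orientation; v is the mean speed in m/s.
- arm.move_j(angles): joint-space move.
- arm.grip(opening, squeeze=None): opening from 0.0 (shut) to 1.0 (fully open); squeeze is the grip in N (None keeps the last); returns when the fingers have stopped.
- arm.wait(seconds).
- arm.solve_ik(position, orientation): joint angles nearest the present ones, or None.
- arm.get_image(name): name is "scene" or "top" or "wrist"; returns the picture (400x640x3 uint8, blue, green, red); there is no depth.
- arm.camera_model(name): a dict with "fx", "fy", "cx", "cy" (pixels), "dist_coeffs" ([k1, k2, p1, p2, k3] as OpenCV has them; the pictures are not rectified), "R" (3x3) and "t" (3): a world point X has camera coordinates R X + t; the wrist camera has in their place "T_tool_cam" (4x4, takes a point from camera to tool coordinates, whose origin is the TCP and whose axes are the flange's). Camera axes: x right, y down, z forward; pixel columns grow to the right and rows downward; lengths in m; the calibration is good to about 2 mm. A picture is of the moment at which its call begins: read the wrist's pose just before it. camera_model takes no time and is no camera call.
A pose or a line that the arm cannot do raises arm.PlanningError and nothing moves.
- arm.finish_job(): hands the job in; it is judged then, once.
Readings, each from a call of its own:
- arm.get_time(): time.
- arm.get_qpos(): joint angles.
- arm.get_joint_velocities(): joint speeds.
- arm.get_tau(): joint torques, N m.
- arm.get_tcp_pos(): TCP position.
- arm.get_eef_rot(): TCP orientation.
- arm.get_force(): force on the tool from outside, world axes, zero at the start.
- arm.get_wrist_torque(): the same for the moment, N m.
- arm.get_opening(): opening from 0.0 (shut) to 1.0 (fully open).
- arm.get_grip_force(): force on a finger pad.
Only numpy, scipy, OpenCV 4.12 (cv2) and the standard library are available. Lean on these libraries where they do the work, as an engineer would, in place of code of your own. Each camera call takes 0.05 s, during which the arm holds its last target. There are 200 camera calls.

TASK

The lift-off front door hangs on the empty cap bin, but it is needed on the bin that is full of caps. Squeeze its two finger tabs together to draw in the sprung hinge pins, lift the door straight up off the empty bin, lower it fully home into the hinge of the full bin and let go, so that both pins spring out into the lugs and the door hangs straight.

Things in the scene. Friction and masses are not known exactly. Their poses are not given: they have to be found in the camera images.
- guard: Lift-off door, 0.3 kg; origin mid hinge bar, 115 mm above the bench at the start; y along the bar (130 mm long, 12 thick), z up; a half turn also serves. Grey panel 104 wide, 4 thick hangs to 80 mm below. Two upright tabs, 26 wide (x), 5 thick, top 62 mm above origin, outer faces 56 mm apart along y. Grip both from above, about 42 mm above origin, fingertips no lower than 18 mm above it.
- pin_left (a joint): Sprung 8 mm pin at the door's +y end, fixed to the tab on that side (m). 0: out, standing 12 mm beyond the bar; 0.010: drawn in against its stop, 2 mm beyond. Both tabs squeezed fully stand 36 mm apart over their outer faces. The spring takes 2 N to start, 4 N at the stop, so a 15 to 30 N grip on the tabs draws both pins in and carries the door.
- pin_right (a joint): The same sprung pin, with its tab, at the door's -y end.
- full_hinge (a point): Mid hinge line of the fixed bin holding black caps (its twin is empty), 115 mm above bench; y along hinge, x into the bin, tray 12 to 100 mm behind. Door home: origins and y axes coincide. Bar ends rest in open-top cradles, mouths flare to 20 mm each side in x, 14 mm up. Slotted cheeks 69 mm each side in y, tops 27 mm up, take the pins: pass them pins in, let go once the bar rests in the cradles.

How it is judged:
On the way:
1. the door is lifted clear of the empty bin with both pins drawn in (height (world z) of guard above 0.16 m and value of joint each of pin_left, pin_right above 0.006 m), for 0.1 s.
At the end, for the whole second after the job is handed in: The door hangs at rest in the hinge of the full bin: its bar's middle within 10 mm of the hinge's middle, in line with it and hanging straight within 10 degrees, both pins sprung out (less than 4 mm drawn in) (distance between guard and full_hinge below 0.01 m and angle between the y axis of guard and the y axis of full_hinge, either way round below 0.17 rad and angle between guard's own z axis and vertical below 0.17 rad and value of joint each of pin_left, pin_right below 0.004 m and linear speed of guard below 0.03 m/s); the robot touches nothing.
It also fails if it takes over 42 s, if anything falls off the work surface, if the arm or the gripper's body presses on something with over 40 N, if the wrist force passes 120 N, or if a joint passes its speed limit or range.

## Working session

There is one attempt and no reset: what is moved stays moved. The work goes in short steps, each a Python script; the robot and the scene stay as the last script left them, time stands still between calls to the robot, and variables do not carry over. Pictures are saved under pics/ and viewed, at most 10 in all, crops included, and the job is handed in when it is done.

```bash
mkdir -p pics; ls; python3 - <<'E'
from station import arm
import cv2, numpy as np
for n in("scene","top"):
    im=arm.get_image(n); cv2.imwrite(f"pics/{n}.png",im)
    m=arm.camera_model(n); print(n,{k:np.round(v,3).tolist() for k,v in m.items() if not isinstance(v,str)})
    R=np.array(m['R']);print(-R.T@np.array(m['t']))
print({k:np.round(v,4).tolist() for k,v in arm.camera_model("wrist").items() if not isinstance(v,str)})
print(arm.get_tcp_pos(),arm.get_eef_rot(),arm.get_time())
E
```

```text
pics
scene {'fx': 376.285, 'fy': 376.285, 'cx': 324.591, 'cy': 197.696, 'dist_coeffs': [-0.045, 0.0, 0.0, 0.0, 0.0], 'R': [[0.707, -0.707, -0.01], [-0.311, -0.298, -0.903], [0.635, 0.641, -0.43]], 't': [-0.449, 0.231, 0.726]}
[-0.07227811 -0.71444367  0.51615451]
top {'fx': 395.081, 'fy': 395.081, 'cx': 318.777, 'cy': 201.848, 'dist_coeffs': [-0.031, 0.0, 0.0, 0.0, 0.0], 'R': [[-0.022, -1.0, 0.02], [-0.994, 0.02, -0.103], [0.103, -0.022, -0.994]], 't': [-0.156, 0.51, 0.941]}
[ 0.40730806 -0.14487008  0.99149744]
{'fx': 287.4476, 'fy': 287.4476, 'cx': 319.5207, 'cy': 202.9661, 'dist_coeffs': [0.0162, 0.0, 0.0, 0.0, 0.0], 'T_tool_cam': [[-0.0002, -0.9607, -0.2776, 0.0695], [1.0, 0.0, -0.0009, 0.0], [0.0009, -0.2776, 0.9607, -0.1188], [0.0, 0.0, 0.0, 1.0]]}
[ 0.25507767 -0.51511143  0.25588686] [-3.05807002e+00 -7.15681168e-01  4.06376906e-04] 0.1
```

View pics/scene.png

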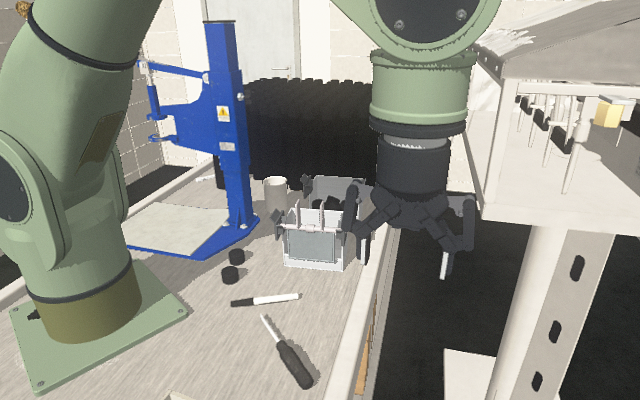

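View pics/top.png

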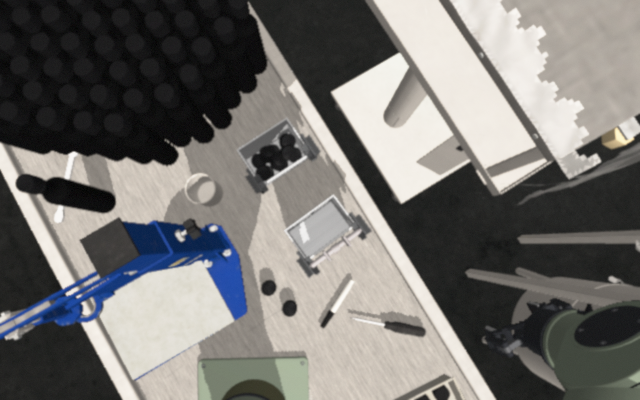

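The top view shows the full bin (caps) near (275,160) with its lugs at about (257,182) and (310,150). The empty bin with the door is near (322,235), with lugs at about (308,265) and (360,232). I'll zoom in on the lugs.

```bash
python3 - <<'E'
import cv2
im=cv2.imread("pics/top.png")[110:285,230:380]
cv2.imwrite("pics/topc.png",cv2.resize(im,None,fx=3.4,fy=3.4,interpolation=cv2.INTER_CUBIC))
E
```

```text
(no output)
```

View pics/topc.png

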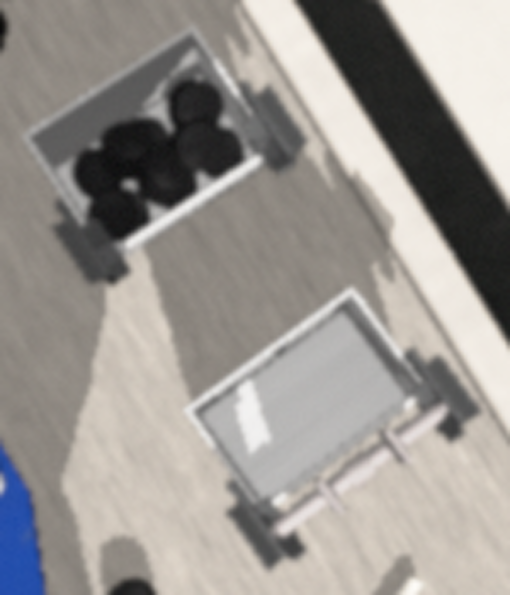

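```bash
cat > h.py <<'E'
import numpy as np, cv2
from scipy.spatial.transform import Rotation as Ro
from station import arm
def model(n):
    m=arm.camera_model(n); K=np.array([[m['fx'],0,m['cx']],[0,m['fy'],m['cy']],[0,0,1]]); d=np.array(m['dist_coeffs'],float)
    if n=="wrist":
        Rt=Ro.from_rotvec(arm.get_eef_rot()).as_matrix(); T=np.eye(4);T[:3,:3]=Rt;T[:3,3]=arm.get_tcp_pos()
        W=T@np.array(m['T_tool_cam']); return K,d,W[:3,:3],W[:3,3]   # cam->world
    R=np.array(m['R']); return K,d,R.T,-R.T@np.array(m['t'])
def ray(mod,uv):
    K,d,R,c=mod; p=cv2.undistortPoints(np.array(uv,float).reshape(-1,1,2),K,d).reshape(-1,2)
    return c,(R@np.c_[p,np.ones(len(p))].T).T
def onz(mod,uv,z):
    c,D=ray(mod,uv); return c+D*((z-c[2])/D[:,2])[:,None]
def proj(mod,X):
    K,d,R,c=mod; return cv2.projectPoints(np.array(X,float).reshape(-1,3),cv2.Rodrigues(R.T)[0],-R.T@c,K,d)[0].reshape(-1,2)
def down(yaw):  # tool z down, tool y along world direction yaw
    y=np.array([np.cos(yaw),np.sin(yaw),0]);z=np.array([0,0,-1.]);return Ro.from_matrix(np.c_[np.cross(y,z),y,z]).as_rotvec()
E
python3 - <<'E'
from h import *
t=model("top"); c=lambda L:np.array(L)/3.4+[230,110]
P=onz(t,c([(283,530),(440,410)]),.121); print("bar",P,np.linalg.norm(P[1]-P[0]),P.mean(0))
P=onz(t,c([(330,490),(398,445)]),.17); print("tabs",P,P.mean(0))
P=onz(t,c([(90,245),(277,128)]),.13); print("full lugs",P,np.linalg.norm(P[1]-P[0]),P.mean(0))
P=onz(t,c([(262,525),(442,395)]),.13); print("empty lugs",P,np.linalg.norm(P[1]-P[0]),P.mean(0))
for p in ([.33,-.19],[.55,-.05]):
  for yaw in np.radians([-60,120]):
    q=arm.solve_ik([p[0],p[1],.32],down(yaw)); print(p,yaw,None if q is None else np.round(q,2))
print(arm.get_qpos())
E
```

```text
bar [[ 0.35705982 -0.14927358  0.121     ]
 [ 0.43167033 -0.25262464  0.121     ]] 0.12746831333266676 [ 0.39436507 -0.20094911  0.121     ]
tabs [[ 0.3832733  -0.17805207  0.17      ]
 [ 0.40955901 -0.22019477  0.17      ]] [ 0.39641616 -0.19912342  0.17      ]
full lugs [[ 0.54266688 -0.02818815  0.13      ]
 [ 0.61773319 -0.15064126  0.13      ]] 0.1436304834481148 [ 0.58020003 -0.08941471  0.13      ]
empty lugs [[ 0.36102626 -0.13597026  0.13      ]
 [ 0.4410048  -0.25310831  0.13      ]] 0.1418375429159432 [ 0.40101553 -0.19453929  0.13      ]
[0.33, -0.19] -1.0471975511965976 [ 0.46  0.33 -0.03  2.    0.01  0.81 -0.63]
[0.33, -0.19] 2.0943951023931953 [ 1.22  0.59 -1.34  1.98  0.65  1.11  1.68]
[0.55, -0.05] -1.0471975511965976 [ 0.03  0.6   0.    1.46 -0.    1.08 -1.01]
[0.55, -0.05] 2.0943951023931953 [ 0.59  0.88 -1.35  1.44  0.85  1.48  1.36]
[ 1.06928428  0.70703039 -0.02759048  1.48492477  0.02200637  0.9508702
 -0.07550866]
```

```bash
python3 - <<'E'
from h import *
s=model("scene");t=model("top")
print("scene stand base",onz(s,[(245,232),(258,215),(150,250)],0))
print("top base tip/edge",onz(t,[(243,305),(240,255),(225,228)],0))
for z in (.2,.4,.5): print(z,onz(t,[(205,232),(232,238),(240,300)],z)[:,:2].round(3).tolist(), onz(s,[(220,22),(240,22),(250,130)],z)[:,:2].round(3).tolist())
try:
    arm.move_pose([.395,-.20,.30],down(np.radians(-56.5)))
    m=model("wrist"); cv2.imwrite("pics/w1.png",arm.get_image("wrist"))
    print(proj(m,[.395,-.2,.177]),arm.get_tcp_pos(),arm.get_time())
except arm.PlanningError as e: print(e)
E
```

```text
scene stand base [[0.38956385 0.05747258 0.        ]
 [0.47186845 0.11186556 0.        ]
 [0.17063609 0.15530819 0.        ]]
top base tip/edge [[0.25873381 0.02450721 0.        ]
 [0.38084205 0.03138568 0.        ]
 [0.44858978 0.06864042 0.        ]]
0.2 [[0.433, 0.065], [0.42, 0.012], [0.298, -0.004]] [[680.615, 1144.628], [142.86, 216.178], [0.584, 0.28]]
0.4 [[0.427, 0.012], [0.417, -0.028], [0.326, -0.039]] [[250.011, 420.082], [52.441, 78.972], [0.169, -0.349]]
0.5 [[0.423, -0.014], [0.415, -0.048], [0.34, -0.057]] [[34.709, 57.809], [7.231, 10.368], [-0.039, -0.664]]
[[319.05503976 201.87345366]] [ 0.39480331 -0.20101688  0.29982793] 1.4583
```

View pics/w1.png

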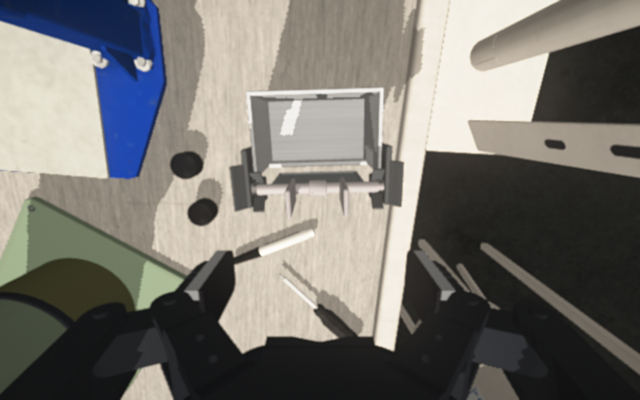

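The wrist view is centred on the door. The bar runs from about (250,190) to (385,190), with tabs near u=291 and u=346. Next I'll look at the full bin the same way and crop both.

```bash
python3 - <<'E'
from h import *
import pickle
a=model("wrist")
arm.move_pose([.575,-.095,.30],down(np.radians(-58)))
m=model("wrist"); im=arm.get_image("wrist"); cv2.imwrite("pics/w2.png",im)
pickle.dump((a,m),open("mods.pkl","wb"))
f=lambda p:cv2.resize(cv2.imread(p)[135:225,220:410],None,fx=3.2,fy=3.2,interpolation=cv2.INTER_CUBIC)
cv2.imwrite("pics/both.png",np.vstack([f("pics/w1.png"),f("pics/w2.png")]))
print(arm.get_time(),arm.get_force())
E
```

```text
2.35 [0.04536991 0.38360308 0.28711569]
```

View pics/both.png

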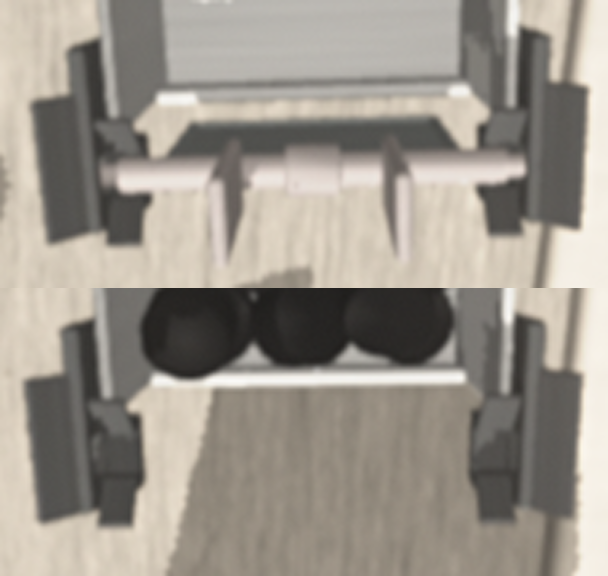

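```bash
python3 - <<'E'
from h import *
import pickle
a,m=pickle.load(open("mods.pkl","rb"))
c=lambda L:np.array(L,float)/3.2+[220,135]
def rep(n,P): d=P[1]-P[0]; print(n,P.mean(0).round(4),"len",np.linalg.norm(d).round(4),"yaw",np.degrees(np.arctan2(d[1],d[0])).round(2))
rep("bar",onz(a,c([(118,176),(510,165)]),.115))
rep("tabs",onz(a,c([(216,222),(404,220)]),.177))
E=[(33,102),(48,242),(68,48),(107,243),(140,243)],[(588,87),(582,230),(550,35),(522,233),(488,235)]
F=[(25,94),(40,234),(63,42),(98,236),(132,236)],[(582,87),(575,230),(543,32),(515,232),(480,234)]
z=[.142,.142,.142,.129,.129]
for i in range(5):
  rep("E",onz(a,c([E[0][i],E[1][i]]),z[i])); rep("F",onz(m,c([F[0][i],F[1][i]]),z[i]))
E
```

```text
bar [ 0.3923 -0.2003  0.115 ] len 0.1327 yaw -54.95
tabs [ 0.3923 -0.1995  0.177 ] len 0.0515 yaw -55.96
E [ 0.4166 -0.1831  0.142 ] len 0.167 yaw -55.05
F [ 0.5968 -0.0764  0.142 ] len 0.1673 yaw -57.34
E [ 0.3802 -0.2088  0.142 ] len 0.168 yaw -55.25
F [ 0.5597 -0.1008  0.142 ] len 0.168 yaw -57.61
E [ 0.4296 -0.1742  0.142 ] len 0.1428 yaw -55.08
F [ 0.6102 -0.0679  0.142 ] len 0.1419 yaw -56.88
E [ 0.3761 -0.2112  0.129 ] len 0.1368 yaw -55.15
F [ 0.5554 -0.1029  0.129 ] len 0.1372 yaw -57.48
E [ 0.3758 -0.2113  0.129 ] len 0.1148 yaw -55.21
F [ 0.5551 -0.1029  0.129 ] len 0.1146 yaw -57.71
```

```bash
python3 - <<'E'
from h import *
o=down(np.radians(-55.1))
arm.move_pose([.3922,-.2,.29],o); arm.move_l([.3922,-.2,.164],v=.1)
print(arm.get_force(),arm.get_tcp_pos())
arm.grip(0.0,25); print("grip",arm.get_opening(),arm.get_opening()*.085,arm.get_grip_force(),arm.get_force())
arm.move_l([.3922,-.2,.185],v=.04); print(arm.get_force(),arm.get_wrist_torque(),arm.get_opening())
if abs(arm.get_force()).max()<15:
    arm.move_l([.3922,-.2,.30],v=.1); arm.wait(.3)
im=arm.get_image("wrist")[120:300,170:470]
cv2.imwrite("pics/w3.png",cv2.resize(im,None,fx=2.5,fy=2.5,interpolation=cv2.INTER_CUBIC))
print(arm.get_force(),arm.get_opening(),arm.get_tcp_pos(),arm.get_time())
E
```

```text
[ 0.72318812  0.0575829  -0.0489813 ] [ 0.39235647 -0.20007621  0.16438427]
grip 0.4054958990355479 0.03446715141802157 23.46475660800934 [-1.83943121  1.89106333 14.23023165]
[ 0.28189997 -0.28014525 -3.23033515] [-0.02101631 -0.00865611 -0.02225782] 0.39678366656257114
[-0.19017523 -0.72594454 -3.69596033] 0.3974406136143623 [ 0.39218277 -0.19997929  0.29989673] 7.475
```

View pics/w3.png

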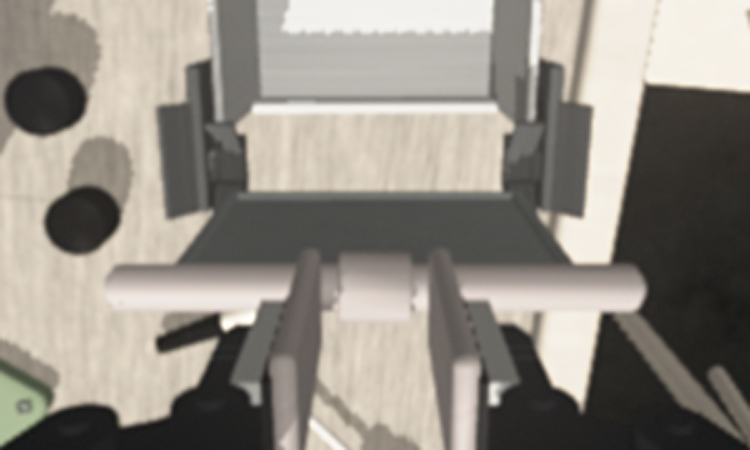

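The door is off and level. Its bar runs (107,288)–(645,288) in the crop and the pins are drawn in. I'll measure the bar in the hand, then carry it over.

```bash
python3 - <<'E'
from h import *
m=model("wrist"); Rt=Ro.from_rotvec(arm.get_eef_rot()).as_matrix()
P=onz(m,np.array([(107,288),(645,288)])/2.5+[170,120],.251)
L=(P-arm.get_tcp_pos())@Rt; print("bar in tool",L.round(4),np.linalg.norm(L[1]-L[0]))
o=down(np.radians(-57.45))
arm.move_l([.572,-.0926,.30],o,v=.12); arm.move_l([.572,-.0926,.225],v=.1); arm.wait(.3)
m=model("wrist"); im=arm.get_image("wrist"); cv2.imwrite("pics/w4f.png",im)
cv2.imwrite("pics/w4.png",cv2.resize(im[120:300,170:470],None,fx=2.5,fy=2.5,interpolation=cv2.INTER_CUBIC))
print(arm.get_force(),arm.get_tcp_pos(),arm.get_opening(),arm.get_time())
E
```

```text
bar in tool [[ 0.0001 -0.0671  0.0489]
 [ 0.0001  0.0676  0.0489]] 0.1346953097600952
[ 0.34482314  0.32544094 -3.07542966] [ 0.57206151 -0.09261834  0.2251911 ] 0.4016641977553132 10.6167
```

View pics/w4.png

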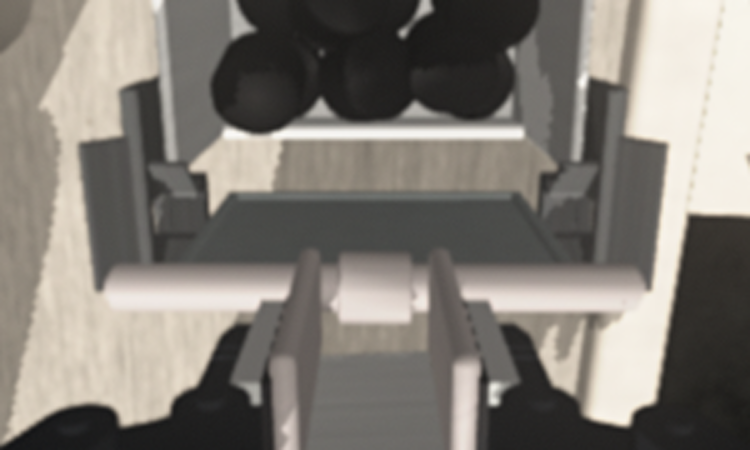

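```bash
python3 - <<'E'
from h import *
m=model("wrist"); Rt=Ro.from_rotvec(arm.get_eef_rot()).as_matrix()
for a,b in (((80,145),(667,144)),((120,92),(626,90))):
    P=onz(m,np.array([a,b])/2.5+[170,120],.142); L=(P-arm.get_tcp_pos())@Rt; print("lugs in tool",L.mean(0).round(4),L.round(4)[:,0])
p=arm.get_tcp_pos(); z=.200; arm.move_l([.572,-.0926,z],v=.08)
while z>.161:
    z-=.003; arm.move_l([.572,-.0926,z],v=.03); f=arm.get_force(); print(round(z,3),f.round(1),arm.get_wrist_torque().round(2))
    if f[2]>6 or np.hypot(*f[:2])>12: break
print(arm.get_tcp_pos(),arm.get_opening(),arm.get_time())
im=arm.get_image("wrist"); cv2.imwrite("pics/w5.png",cv2.resize(im[120:300,170:470],None,fx=2.5,fy=2.5,interpolation=cv2.INTER_CUBIC))
E
```

```text
lugs in tool [ 0.0298 -0.0004  0.0832] [0.0297 0.03  ]
lugs in tool [ 0.045  -0.0005  0.0832] [0.0447 0.0452]
0.197 [-0.2  1.  -3.2] [ 0.01 -0.01 -0.01]
0.194 [-0.1  1.1 -4.1] [ 0.   -0.02 -0.01]
0.191 [-0.4 -0.1 -3.3] [ 0.04  0.   -0.04]
0.188 [ 0.1  0.  -3.6] [ 0.02  0.05 -0.03]
0.185 [ 0.1  0.1 -3.5] [0.04 0.02 0.02]
0.182 [-0.4 -0.2 -3.4] [-0.05  0.03 -0.02]
0.179 [-0.3 -0.3 -3. ] [-0.02 -0.02  0.  ]
0.176 [-0.1 -0.4 -3.7] [-0.02  0.06 -0.03]
0.173 [ 0.4  0.1 -3.6] [ 0.01 -0.01  0.04]
0.17 [-0.6 -0.1 -3.4] [ 0.02  0.01 -0.04]
0.167 [ 0.2  0.5 -4. ] [ 0.05 -0.03 -0.03]
0.164 [-2.5  0.4 10.9] [0.08 0.56 0.01]
[ 0.57234394 -0.09265317  0.16468009] 0.39912578010025224 14.075
```

View pics/w5.png

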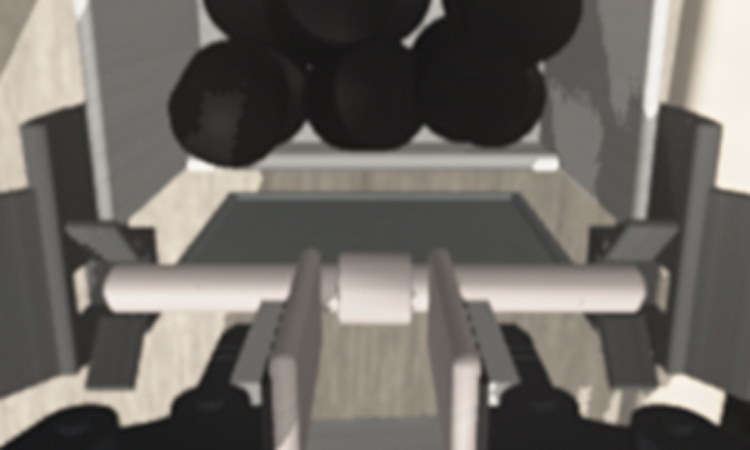

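The bar sits in both cradles at the expected height, with contact at TCP z 0.1647. I'll release, back off and check.

```bash
python3 - <<'E'
from h import *
arm.grip(1.0); print(arm.get_opening(),arm.get_force())
arm.move_l([.572,-.0926,.30],v=.1); arm.wait(.4)
m=model("wrist"); im=arm.get_image("wrist"); cv2.imwrite("pics/w6.png",cv2.resize(im[120:300,170:470],None,fx=2.5,fy=2.5,interpolation=cv2.INTER_CUBIC))
print(proj(m,[.572,-.0926,.115]),arm.get_force(),arm.get_time())
E
```

```text
1.0007502645712079 [-0.01771463 -0.35642949  0.35746697]
[[319.8341442  186.75295194]] [ 0.04767245 -0.06588501  1.10676937] 16.6417
```

View pics/w6.png

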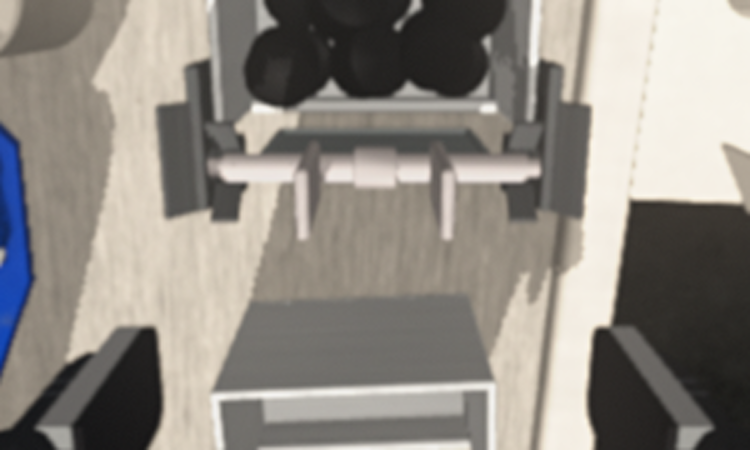

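The bar is level in the cradles at (375,167), within a pixel of the projected hinge point. Both pins are out at (213,167) and (537,167), and the tabs have spread.

```bash
python3 -c "
from station import arm
print(arm.finish_job())"
```

```text
the job is handed in; nothing more can be done
None
```

The door now hangs in the hinge of the full bin with both pins sprung out, and the gripper is clear; the job was handed in at about 16.6 s of the 42 s allowed, and no verdict came back.

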